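Release the filter cartridge of a bench fume extractor

TASK

The fume extractor's spent filter has to come out. Push the steel retaining lever in front of it well out of the way, at least square to the slot mouth. Then pinch the cartridge's two sprung side tabs together and slide it straight out along the base plate, without lifting it, until its body is wholly out of the slot; leave it lying flat on the plate in front of the mouth, let go, and do not disturb the things standing around.

Things in the scene. Friction and masses are not known exactly. Their poses are not given: they have to be found in the camera images.
- extractor: Grey bench fume extractor, fixed. Origin: middle of its filter slot's mouth, on the table surface. Its -x axis points out of the slot (the way the cartridge comes out, roughly towards the robot), z up. Its dark steel base plate, 6 mm thick, lies under everything from x = -200 to +230 mm, y = -105 to +105 mm. Behind x = 110 mm stands the blower box, 90 mm high (knob 102 mm).
- slot_mouth (a point): Middle of the slot's open mouth, 30 mm above the table. The slot is 103 mm deep, 73 mm wide, between walls 10 mm thick (y = 36.5 to 46.5 mm of the extractor, each side); roof strips over y = 24 to 46.5 mm each side, tops 54.5 mm above the table. Each wall has a window 12 to 28 mm behind the mouth, where a tab's barb catches.
- cartridge: White filter cartridge, 0.25 to 0.5 kg, lying loose in the slot on the base plate. Origin: middle of the underside of its 100 x 70 x 40 mm body. Axes as the extractor's when home, its origin then at x = +50, y = 0, z = 6 mm of the extractor (1.5 mm play each side). Its two white sprung tabs stick 52 mm out of the mouth, side by side, up to x = -102 mm of the cartridge.
- tab_left (a joint): How far the tab on the cartridge's +y side is pressed in: 0 = sprung out (barb caught), 11 mm = hard stop; it takes 2 N to start and 7.5 N at the stop. The barb is free from 6.5 mm with the cartridge in the middle of the slot (up to 8 mm with it to one side). It springs back when let go. Both tabs must be in for the cartridge to slide.
- tab_right (a joint): The same for the tab on the cartridge's -y side.
- tab_left_pad (a point): Middle of the ribbed outer face of the +y tab, where a finger presses it (towards -y); 26 mm in front of the mouth when home, 27 mm above the table. The tab is an upright strip 8 mm thick, 30 mm high (12 to 42 mm above the table). Over both tabs: 60 mm at their outer faces, 62 over the ribs, 65 over small lips at their front ends.
- tab_right_pad (a point): The same on the -y tab (press towards +y of the cartridge). The point midway between both pads lies 76 mm in front of the cartridge's origin.
- lever (a joint): Angle of the steel retaining lever in front of the tabs, seen from above turning clockwise: 0 = lies across in front of the mouth (it starts within 0.3 rad of that), 1.57 = stands out square to the mouth, 1.9 = stop. It stays where it is left (about 1 N at the post moves it).
- lever_pivot (a point): On the lever's vertical pivot axis, 26 mm above the table, at x = -66 mm, y = +80 mm of the extractor. At joint 0 the lever (12 mm thick, 18 to 34 mm above the table) points from here along the extractor's -y axis.
- lever_post (a point): Axis of the upright black post at the lever's free end, 142 mm from the pivot: 18 mm diameter, from 18 to 80 mm above the table; this point is 63 mm above the table, 17 mm below the post's top.
- tin: Bystander: blue tin, 72 mm diameter, 75 mm high, standing on the table beside the extractor. Origin: centre of its underside.
- flat_bars: Bystander: two flat steel bars, one on the other, about 150 x 45 x 10 mm, lying on the table. Origin: centre of the underside of the lower one; x along its length.
- clamp: Bystander: steel F-clamp lying flat on the table, within x = -140 to +90, y = -80 to +15 mm of its origin, 22 mm high. Origin on its long rail, which runs along its x.
There are look-alikes about, which are no part of the job. Of the things that look like the cartridge, the largest one is meant.

How it is judged:
On the way, in this order (a step that is already met when the one before it is completed fails the run):
1. the lever is swung to at least about square (1.4 rad) with the cartridge still home (value of joint lever above 1.4 rad and x of cartridge in the frame of extractor above 0.03 m), for 0.1 s.
2. both tabs are pinched in by at least 5.5 mm with the cartridge still in the slot (value of joint each of tab_left, tab_right above 0.0055 m and x of cartridge in the frame of extractor above 0.025 m), for 0.1 s.
At the end, for the whole second after the job is handed in: The cartridge lies flat and at rest on the base plate in front of the slot, its origin 50 to 150 mm in front of the mouth (so its 100 mm body is wholly out) and within 50 mm of the slot's centre line, both tabs sprung out again (within 3 mm), and the lever still at 1.4 rad or more (x of cartridge in the frame of extractor between -0.15 and -0.05 m and y of cartridge in the frame of extractor between -0.05 and 0.05 m and height (world z) of cartridge between 0.002 and 0.012 m and angle between cartridge's own z axis and vertical below 0.08 rad and linear speed of cartridge below 0.02 m/s and value of joint each of tab_left, tab_right below 0.003 m and value of joint lever above 1.4 rad); the robot touches nothing.
It fails at once if the cartridge is lifted more than 20 mm off the base plate (height (world z) of cartridge above 0.026 m).
It fails at once if the tin, the flat bars or the clamp is moved more than 25 mm (distance of any of tin, flat_bars, clamp from where it was at the start of the episode above 0.025 m).
It also fails if it takes over 53 s, if anything falls off the work surface, if the arm or the gripper's body presses on something with over 40 N, if the wrist force passes 120 N, or if a joint passes its speed limit or range.

ROBOT

A 6-joint arm with a two-finger parallel gripper is mounted at the origin on the work surface. World frame = base frame: x ahead of the robot, y to its left, z up, the work surface at z = 0. Lengths are in m, angles in rad, forces in N, time in s.
With the tool pointing down it reaches from about 0.35 to 0.975 m from the base axis. Payload 4.9 kg.
Tool frame: the origin (TCP) lies midway between the tips of the shut fingers; the grasp point (between the pads) lies 19 mm behind it; z points along the fingers, y is the line along which they close (so a half turn about z gives the same grasp; the last joint's range is limited). The gripper opens to 85 mm and grips with 20 to 120 N. Pads are 22 mm wide; open, the fingers measure 114 mm over their backs; the gripper's body (76 mm by 85 mm) begins 54 mm behind the grasp point. The pads swing forward as they close: fully open they stand 13 mm farther back than shut.
Start: joints at [-1.391, 0.053, 1.613, -0, 1.476, -0.119], TCP at [0.184, -0.597, 0.231] pointing down, gripper open.
Joint ranges: [-3.01, 3.01], [-1.01, 2.22], [0.06, 2.58], [-1.02, 4.17], [0.09, 2.62], [-3.14, 3.14]. Speed limits (rad/s): [2.57, 2.57, 3.14, 3.14, 3.14, 3.14].

INTERFACE

Orientations are given as a unit quaternion [w, x, y, z].
In Python, from plant import manip gives the robot as it stands.
- The arm moves only by the tool carry_out, never from a script. Its argument "moves" is a list of rows, each a list of 7 numbers: the opening, from 0 (shut) to 1 (fully open), then the shift along the tool's x, y, z normalised to -1 to 1, where 1 is 0.4 m, then the turn, a rotation vector about the tool's x, y, z normalised to -1 to 1, where 1 is 0.5 rad. In form: [[grip, dx, dy, dz, rx, ry, rz], ...]. A call has 1 to 8 rows; each row is the pose to reach, as a shift and turn from the pose commanded when the call began, along the tool's axes at that moment; what a row does not reach only later rows make up. A row lasts 1/12 s, in which the tool goes at most 41.7 mm and 7.16 degrees, less where a joint would pass 70% of its speed; a pose out of reach is approached as far as the arm can. A call with a number of a shift or a turn outside -1 to 1 is refused whole. A call with a gripper value outside its range is refused whole. The fingers move at their own pace and stop on an object; the grip force is fixed at half the most. Time passes only in rows, so rows that repeat a pose let the fingers close. It gives the time, the measured TCP pose, the force and the opening at its end, in the units of the state.
- manip.state(): the state, without advancing time (a new reading comes with each control period).
- manip.grab_frame(name): name is "scene" or "top"; returns the picture (480x640x3 uint8, red, green, blue); there is no depth.
- manip.camera_info(name): a dict with "intrinsics" (3x3 intrinsics, pixels), "distortion" ([k1, k2, p1, p2, k3] as OpenCV has them; the pictures are not rectified), "extrinsics" (4x4, takes a point from world to camera coordinates). Camera axes: x right, y down, z forward; pixel columns grow to the right and rows downward; lengths in m; the calibration is good to about 2 mm. A picture is of the moment at which its call begins. camera_info takes no time and is no camera call.
- manip.job_done(): hands the job in, once; it reports no verdict.
The state is a dict: "time": time; "joint_pos": joint angles; "joint_vel": joint speeds; "joint_efforts": joint torques, N m; "tool_pos": TCP position; "tool_rot": TCP orientation; "contact_force": force on the tool from outside, world axes, zero at the start; "ft_torque": the same for the moment, N m; "gripper_width": opening from 0.0 (shut) to 1.0 (fully open).
Only numpy, scipy, OpenCV 4.12 (cv2) and the standard library are available. Lean on these libraries where they do the work, as an engineer would, in place of code of your own. Each camera call takes 0.05 s, during which the arm holds its last target. There are 200 camera calls.

## Working session

There is one attempt and no reset: what is moved stays moved. The work goes in short steps, Python scripts to look and compute and a tool call to move; the robot and the scene stay as the last step left them, time stands still between calls to the robot, and variables do not carry over. Pictures are saved under pics/ and viewed, on a budget of 10 in all, crops included, one or two more only if the job needs it, and the job is handed in when it is done.

Besides the shell and the picture viewer there is one more tool, called after ">>>" by a JSON object that holds its "op" and its "data". carry_out: Moves the arm, as the interface text tells. Scaled input: -1 to 1 covers 0.4 m each way for a shift and 0.5 rad each way for a turn. Its arguments: {"type":"object","properties":{"moves":{"type":"array"}},"required":["moves"]}

```bash
ls; mkdir -p pics
python3 - <<'E'
from plant import manip
import cv2,numpy as np
for n in("scene","top"):
    cv2.imwrite(f"pics/{n}0.png",manip.grab_frame(n)[...,::-1]); c=manip.camera_info(n)
    print(n,np.round(c["intrinsics"],1).tolist(),c["distortion"],np.round(c["extrinsics"],3).tolist())
s=manip.state();print(s)
E
```

```text
pics
scene [[548.3, 0.0, 311.6], [0.0, 548.3, 243.5], [0.0, 0.0, 1.0]] [-0.06329764  0.          0.          0.          0.        ] [[-0.181, 0.983, 0.019, 0.017], [0.673, 0.138, -0.727, -0.383], [-0.717, -0.119, -0.687, 1.758], [0.0, 0.0, 0.0, 1.0]]
top [[578.0, 0.0, 330.6], [0.0, 578.0, 245.1], [0.0, 0.0, 1.0]] [-0.08547906  0.          0.          0.          0.        ] [[0.015, -1.0, -0.014, 0.093], [-0.994, -0.013, -0.11, 0.622], [0.109, 0.015, -0.994, 1.19], [0.0, 0.0, 0.0, 1.0]]
{'time': 0.1, 'joint_pos': array([-1.39102813e+00,  5.33031987e-02,  1.61413417e+00, -4.18209282e-05,
        1.47598814e+00, -1.18968961e-01]), 'joint_vel': array([ 0.00055334, -0.00078743, -0.00210359, -0.0006783 , -0.00079794,
       -0.00075229]), 'joint_efforts': array([ 2.24714322e-04, -3.94905138e+01, -3.71361637e+01, -1.22648430e-04,
        3.92197544e-03, -6.30373577e-06]), 'tool_pos': array([ 0.18385431, -0.59676882,  0.23019174]), 'tool_rot': array([-9.15370873e-04,  9.88864526e-01,  1.48815685e-01, -4.86598553e-05]), 'contact_force': array([ 0.51756445,  0.48541457, -0.59587882]), 'ft_torque': array([0.03796955, 0.05159537, 0.03275963]), 'gripper_width': 1.0016929231752676}
```

View pics/scene0.png

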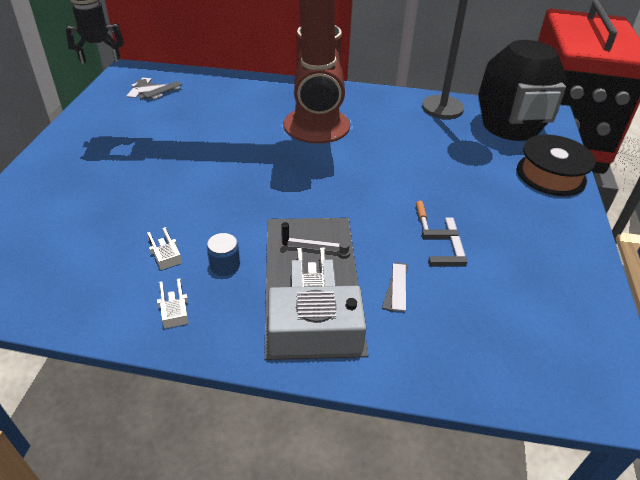

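View pics/top0.png

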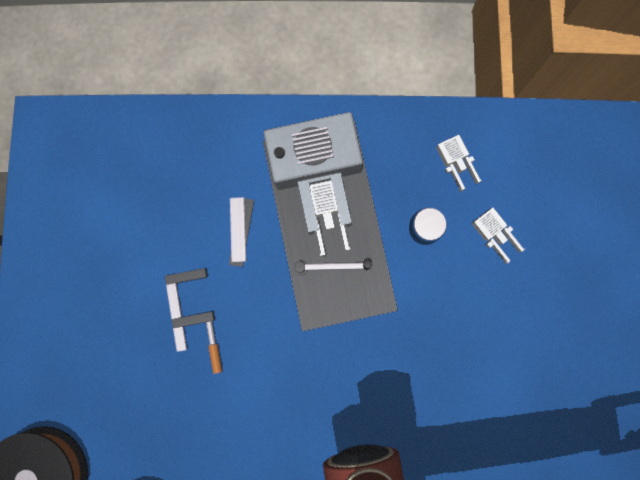

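Top view: cartridge candidates are the one in the extractor slot (325,205), and loose look-alikes at (453,155) and (492,230). The lever pivot is at (299,267), the lever post at (367,264), the tin at (429,225), the bars at (238,232) and the clamp at (190,315). The one in the slot is the largest and fits the description, so I choose it. Next I measure the plate and the cartridge and check with a close crop.

```bash
cat > h.py <<'E'
import cv2,numpy as np
from plant import manip
from scipy.spatial.transform import Rotation as R
def cast(n,px,z):
    c=manip.camera_info(n);E=np.array(c["extrinsics"])
    u=cv2.undistortPoints(np.array(px,float).reshape(-1,1,2),np.array(c["intrinsics"]),np.array(c["distortion"])).reshape(-1,2)
    d=np.c_[u,np.ones(len(u))]@E[:3,:3]; o=-E[:3,:3].T@E[:3,3]
    return (o+d*((z-o[2])/d[:,2])[:,None])
def proj(n,P):
    c=manip.camera_info(n);E=np.array(c["extrinsics"])
    return cv2.projectPoints(np.array(P,float).reshape(-1,1,3),cv2.Rodrigues(E[:3,:3])[0],E[:3,3],np.array(c["intrinsics"]),np.array(c["distortion"]))[0].reshape(-1,2)
E
python3 - <<'E'
from h import *
im=cv2.imread("pics/top0.png");hsv=cv2.cvtColor(im,cv2.COLOR_BGR2HSV)
m=(hsv[...,1]<90).astype(np.uint8)  # non-blue
lab,st=cv2.connectedComponents(m)[1],None
k=lab[300,340];m=(lab==k).astype(np.uint8)*255
cs=max(cv2.findContours(m,cv2.RETR_EXTERNAL,cv2.CHAIN_APPROX_NONE)[0],key=cv2.contourArea).reshape(-1,2)
P=cast("top",cs,.006)[:,:2]
# initial guess from corners
f=cast("top",[[303,330],[396,311]],.006)[:,:2];print("front corners",f,np.linalg.norm(f[0]-f[1]))
ey=(f[0]-f[1])/np.linalg.norm(f[0]-f[1]);
for it in range(4):
    ex=np.array([ey[1],-ey[0]]);mid=f.mean(0);q=np.c_[(P-mid)@ex,(P-mid)@ey]
    L=q[(abs(q[:,1]-.105)<.006)&(q[:,0]>.01)&(q[:,0]<.26)];Rr=q[(abs(q[:,1]+.105)<.006)&(q[:,0]>.01)&(q[:,0]<.26)];F=q[(abs(q[:,0])<.006)&(abs(q[:,1])<.095)]
    a=np.polyfit(L[:,0],L[:,1],1);b=np.polyfit(Rr[:,0],Rr[:,1],1);c=np.polyfit(F[:,1],F[:,0],1)
    print(a,b,c,len(L),len(Rr),len(F))
    th=(a[0]+b[0])/2
    f=f+ex*c[1]+ey*(a[1]+b[1])/2
    ey=ey*np.cos(th)-ex*np.sin(th)
ex=np.array([ey[1],-ey[0]]);o=f.mean(0)+.2*ex
print("origin",o,"yaw",np.arctan2(ex[1],ex[0]))
np.save("ext.npy",np.r_[o,ex,ey])
W=lambda x,y,z:np.r_[o+x*ex+y*ey,z]
post=cast("top",[[367.5,263.5]],.08)[0];d=post[:2]-o;print("post ext",d@ex,d@ey)
pv=W(-.066,.08,0)[:2];v=post[:2]-pv;print("len",np.linalg.norm(v),"angle",np.arctan2(-(v@ex),-(v@ey)))
pts=[W(-.026,.031,.027),W(-.026,-.031,.027),W(-.066,.08,.034),W(0,.0365,.0545),W(0,-.0365,.0545),W(-.2,.105,.006),W(-.2,-.105,.006),W(-.052,.03,.042),W(-.052,-.03,.042)]
x0,y0=255,105;cr=cv2.resize(im[y0:y0+240,x0:x0+160],None,fx=2.5,fy=2.5,interpolation=2)
cr2=cr.copy()
for u in proj("top",pts): cv2.circle(cr2,tuple(((u-[x0,y0])*2.5+1).astype(int)),3,(0,0,255),1)
cv2.imwrite("pics/crop0.png",np.hstack([cr,cr2])[:600])
for n,p in [("tin",(429,225))]: print(n,cast("top",[p],.075))
E
```

```text
front corners [[ 0.44026661  0.15804779]
 [ 0.48356465 -0.04069957]] 0.20340903219467824
[0.0105389  0.10393353] [ 0.01205953 -0.10357475] [-0.01076861  0.00075992] 113 112 87
[-0.00066135  0.10374712] [ 0.00085318 -0.10373743] [ 5.29539963e-04 -1.93041993e-06] 112 112 87
[-0.00075726  0.10374228] [ 0.00075727 -0.10374227] [6.25444889e-04 2.57603727e-09] 112 112 87
[-0.00075727  0.10374227] [ 0.00075727 -0.10374227] [6.25451857e-04 4.00959807e-12] 112 112 87
origin [0.65753565 0.10381182] yaw 0.22589826839560917
post ext -0.09411921413210089 -0.05931471107036446
len 0.1421241672764561 angle 0.19916369982420234
tin [[ 0.66055767 -0.10136339  0.075     ]]
```

View pics/crop0.png

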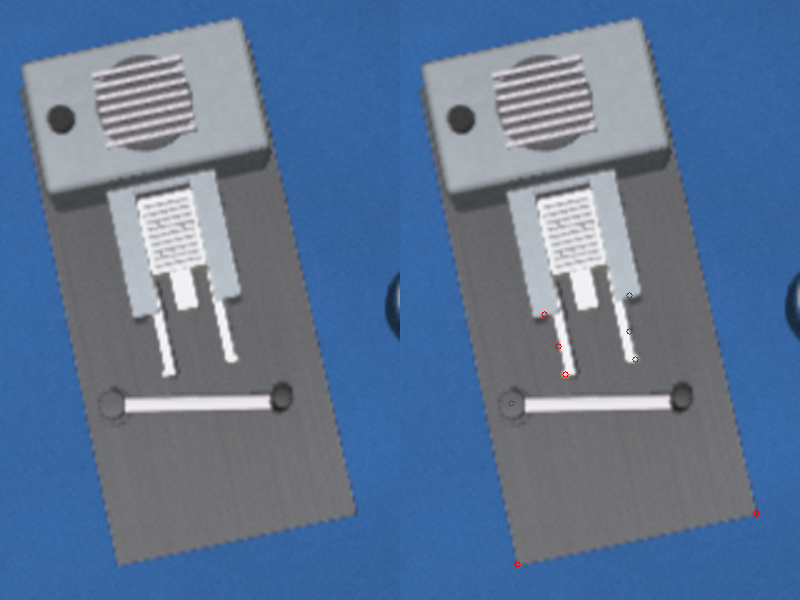

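The plate corners, mouth and tabs reproject well, so the cartridge in the slot is confirmed. The lever is at about 0.20 rad. Next I work out the moves: straddle the post with a half-open gripper and swing it round the arc.

```bash
cat >> h.py <<'E'
e=np.load("ext.npy");o,ex,ey=e[:2],e[2:4],e[4:];yaw=np.arctan2(ex[1],ex[0])
def post(th,r=.142): return o-.066*ex+.08*ey+r*(-np.sin(th)*ex-np.cos(th)*ey)
def row(xy,z,head,show=True,base=None):
    "normalised shift/turn from the pose to (xy,z), tool down, tool x at heading"
    if base is None: s=manip.state();p,q=s["tool_pos"],s["tool_rot"]
    else: p,q=base
    B=R.from_quat(np.r_[q[1:],q[0]])
    c,s_=np.cos(head),np.sin(head);T=R.from_matrix(np.array([[c,s_,0],[s_,-c,0],[0,0,-1]]))
    r=np.r_[B.inv().apply(np.r_[xy,z]-p)/.4,(B.inv()*T).as_rotvec()/.5]
    if show: print(np.round(r,3).tolist())
    return r
def tell():
    s=manip.state();d=s["tool_pos"][:2]-o;x=R.from_quat(np.r_[s["tool_rot"][1:],s["tool_rot"][0]]).as_matrix()[:,0]
    print("t %.2f"%s["time"],"ext",np.round([d@ex,d@ey,s["tool_pos"][2]],4),"head-yaw",round(np.arctan2(x[1],x[0])-yaw,3),"F",np.round(s["contact_force"],1),"w",round(s["gripper_width"],3))
E
python3 - <<'E'
from h import *
print(post(.2),yaw); row(post(.2),.231,1.597); tell()
E
```

```text
[0.57897108 0.0250441 ] 0.22589826839560917
[1.402, -1.195, 0.0, -0.003, -0.003, -2.597]
t 0.10 ext [-0.6186 -0.5767  0.2302] head-yaw 0.073 F [ 0.5  0.5 -0.6] w 1.002
```

>>> {"op": "carry_out", "data": {"moves": [[0.5,0.6,-0.51,0,0,0,-0.87],[0.5,0.6,-0.51,0,0,0,-0.87],[0.5,0.6,-0.51,0,0,0,-0.87],[0.5,0.6,-0.51,0,0,0,-0.87],[0.5,0.6,-0.51,0,0,0,-0.87],[0.5,0.6,-0.51,0,0,0,-0.87],[0.5,0.6,-0.51,0,0,0,-0.87],[0.5,0.6,-0.51,0,0,0,-0.87]]}}

```text
time: 0.77
tool_pos: [0.3545, -0.3283, 0.2308]
tool_rot: [-0.001, 0.933, 0.36, 0.0]
contact_force: [0.3, -0.5, 0.6]
gripper_width: 0.499
```

```bash
python3 -c "
from h import *
tell();row(post(.2),.2,1.597)"
```

```text
t 0.77 ext [-0.3921 -0.3532  0.2308] head-yaw 0.51 F [ 0.3 -0.5  0.6] w 0.499
[1.009, -0.278, 0.079, -0.0, -0.003, -1.722]
```

>>> {"op": "carry_out", "data": {"moves": [[0.5,0.75,-0.21,0.0,0,0,-0.87],[0.5,0.75,-0.21,0.0,0,0,-0.87],[0.5,0.75,-0.21,0.0,0,0,-0.87],[0.5,0.75,-0.21,0.0,0,0,-0.87],[0.5,0.75,-0.21,0.0,0,0,-0.87],[0.5,0.75,-0.21,0.0,0,0,-0.87],[0.5,0.75,-0.21,0.0,0,0,-0.87],[0.5,0.75,-0.21,0.0,0,0,-0.87]]}}

```text
time: 1.43
tool_pos: [0.521, -0.0645, 0.2308]
tool_rot: [-0.001, 0.833, 0.553, 0.0]
contact_force: [-0.1, -0.7, -0.1]
gripper_width: 0.5
```

```bash
python3 -c "
from h import *
tell();row(post(.2),.12,1.597)"
```

```text
t 1.43 ext [-0.1708 -0.1335  0.2308] head-yaw 0.946 F [-0.1 -0.7 -0.1] w 0.5
[0.262, 0.047, 0.277, -0.001, -0.003, -0.849]
```

Positioned above the post at z 0.12.

>>> {"op": "carry_out", "data": {"moves": [[0.5,0.262,0.047,0.277,0,0,-0.85],[0.5,0.262,0.047,0.277,0,0,-0.85],[0.5,0.262,0.047,0.277,0,0,-0.85],[0.5,0.262,0.047,0.277,0,0,-0.85],[0.5,0.262,0.047,0.277,0,0,-0.85],[0.5,0.262,0.047,0.277,0,0,-0.85],[0.5,0.262,0.047,0.277,0,0,-0.85]]}}

```text
time: 2.02
tool_pos: [0.5783, 0.0203, 0.1211]
tool_rot: [0.0, 0.699, 0.715, 0.0]
contact_force: [-0.1, -0.1, 0.6]
gripper_width: 0.503
```

```bash
python3 -c "
from h import *
tell();row(post(.2),.048,1.597)
im=manip.grab_frame('scene')[...,::-1];cv2.imwrite('pics/s1.png',cv2.resize(im[170:330,230:410],None,fx=3.3,fy=3.3))"
```

```text
t 2.02 ext [-0.0959 -0.0637  0.1211] head-yaw 1.367 F [-0.1 -0.1  0.6] w 0.503
[0.012, 0.002, 0.183, 0.001, 0.001, -0.008]
```

View pics/s1.png

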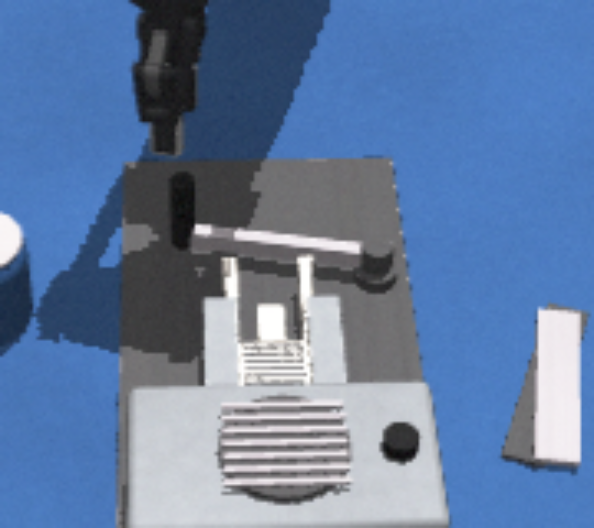

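The gripper is over the post (crop 183,180), with the tips still above it. I descend to straddle it.

>>> {"op": "carry_out", "data": {"moves": [[0.5,0.008,0.002,0.09,0,0,0],[0.5,0.008,0.002,0.183,0,0,0],[0.5,0.008,0.002,0.183,0,0,0],[0.5,0.008,0.002,0.183,0,0,0]]}}

```text
time: 2.4
tool_pos: [0.5775, 0.0231, 0.0468]
tool_rot: [-0.001, 0.699, 0.715, -0.001]
contact_force: [-0.5, -0.5, -0.0]
gripper_width: 0.499
```

```bash
python3 -c "
from h import *
tell()
h=lambda t:yaw+np.pi/2-t
for t in (.3,.4,.5,.6): row(post(t),.048,h(t))
print('ideal base .6, next rows identical pattern:')
c,s=np.cos,np.sin
H=h(.6);q=R.from_matrix(np.array([[c(H),s(H),0],[s(H),-c(H),0],[0,0,-1]])).as_quat()
for t in (.7,.8,.9,1.0,1.05): row(post(t),.048,h(t),base=(np.r_[post(.6),.048],np.r_[q[3],q[:3]]))
"
```

```text
t 2.40 ext [-0.0961 -0.0607  0.0468] head-yaw 1.366 F [-0.5 -0.5 -0. ] w 0.499
[0.006, -0.032, -0.003, -0.006, -0.0, 0.191]
[0.011, -0.067, -0.003, -0.006, 0.0, 0.391]
[0.02, -0.101, -0.003, -0.006, 0.0, 0.591]
[0.032, -0.134, -0.003, -0.006, 0.001, 0.791]
ideal base .6, next rows identical pattern:
[0.002, -0.035, 0.0, 0.0, 0.0, 0.2]
[0.007, -0.071, 0.0, 0.0, 0.0, 0.4]
[0.016, -0.105, 0.0, 0.0, 0.0, 0.6]
[0.028, -0.138, 0.0, 0.0, 0.0, 0.8]
[0.035, -0.154, 0.0, 0.0, 0.0, 0.9]
```

>>> {"op": "carry_out", "data": {"moves": [[0.5,0.006,-0.018,0,0,0,0.1],[0.5,0.006,-0.032,0,0,0,0.19],[0.5,0.008,-0.05,0,0,0,0.29],[0.5,0.011,-0.067,0,0,0,0.39],[0.5,0.015,-0.084,0,0,0,0.49],[0.5,0.02,-0.101,0,0,0,0.59],[0.5,0.026,-0.118,0,0,0,0.69],[0.5,0.032,-0.134,0,0,0,0.79]]}}

```text
time: 3.07
tool_pos: [0.5278, 0.0344, 0.052]
tool_rot: [0.003, 0.827, 0.563, 0.003]
contact_force: [0.8, -1.6, 0.1]
gripper_width: 0.499
```

```bash
python3 -c "
from h import *
tell()
h=lambda t:yaw+np.pi/2-t
for t in (.6,.8,1.): row(post(t),.048,h(t))
im=manip.grab_frame('scene')[...,::-1];cv2.imwrite('pics/s2.png',cv2.resize(im[170:330,230:410],None,fx=3.3,fy=3.3))"
```

```text
t 3.07 ext [-0.1419 -0.0386  0.052 ] head-yaw 0.969 F [ 0.8 -1.6  0.1] w 0.499
[-0.003, -0.011, 0.01, 0.016, -0.003, -0.003]
[0.004, -0.081, 0.009, 0.015, -0.005, 0.397]
[0.025, -0.149, 0.009, 0.015, -0.006, 0.797]
```

View pics/s2.png

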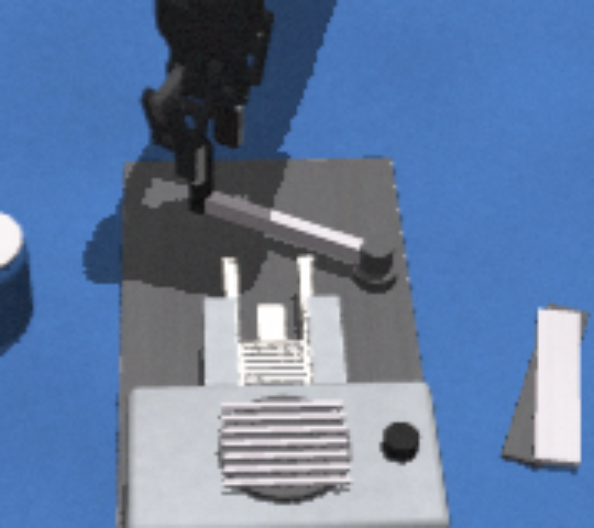

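The lever is swinging with the post (crop 200,190), caged between the fingers, and the force is small. I continue the arc.

>>> {"op": "carry_out", "data": {"moves": [[0.5,-0.002,-0.028,0.005,0,0,0.1],[0.5,-0.001,-0.046,0.01,0,0,0.2],[0.5,0.001,-0.064,0.01,0,0,0.3],[0.5,0.004,-0.081,0.01,0,0,0.4],[0.5,0.008,-0.098,0.01,0,0,0.5],[0.5,0.013,-0.115,0.01,0,0,0.6],[0.5,0.019,-0.132,0.01,0,0,0.7],[0.5,0.025,-0.149,0.01,0,0,0.8]]}}

```text
time: 3.78
tool_pos: [0.4757, 0.066, 0.047]
tool_rot: [0.002, 0.922, 0.388, 0.003]
contact_force: [0.7, 0.3, -0.8]
gripper_width: 0.498
```

```bash
python3 -c "
from h import *
tell()
h=lambda t:yaw+np.pi/2-t
for t in (1.,1.2,1.4): row(post(t),.048,h(t))"
```

```text
t 3.78 ext [-0.1857  0.0039  0.047 ] head-yaw 0.571 F [ 0.7  0.3 -0.8] w 0.498
[-0.0, 0.001, -0.002, 0.01, -0.009, -0.0]
[0.007, -0.069, -0.003, 0.009, -0.01, 0.4]
[0.028, -0.137, -0.003, 0.009, -0.011, 0.8]
```

>>> {"op": "carry_out", "data": {"moves": [[0.5,0.001,-0.017,0,0,0,0.1],[0.5,0.002,-0.034,0,0,0,0.2],[0.5,0.004,-0.052,0,0,0,0.3],[0.5,0.007,-0.069,0,0,0,0.4],[0.5,0.011,-0.086,0,0,0,0.5],[0.5,0.016,-0.103,0,0,0,0.6],[0.5,0.022,-0.12,0,0,0,0.7],[0.5,0.028,-0.137,0,0,0,0.8]]}}

```text
time: 4.45
tool_pos: [0.4443, 0.1126, 0.0469]
tool_rot: [0.001, 0.98, 0.197, 0.003]
contact_force: [0.9, -1.5, 0.1]
gripper_width: 0.496
```

```bash
python3 -c "
from h import *
tell()
h=lambda t:yaw+np.pi/2-t
for t in (1.4,1.6,1.8,1.85): row(post(t),.048,h(t))"
```

```text
t 4.45 ext [-0.2058  0.0563  0.0469] head-yaw 0.171 F [ 0.9 -1.5  0.1] w 0.496
[-0.0, 0.001, -0.003, 0.005, -0.012, -0.0]
[0.007, -0.069, -0.003, 0.004, -0.012, 0.4]
[0.028, -0.137, -0.003, 0.003, -0.013, 0.8]
[0.035, -0.153, -0.003, 0.002, -0.013, 0.9]
```

>>> {"op": "carry_out", "data": {"moves": [[0.5,0.001,-0.017,0,0,0,0.1],[0.5,0.002,-0.034,0,0,0,0.2],[0.5,0.004,-0.052,0,0,0,0.3],[0.5,0.007,-0.069,0,0,0,0.4],[0.5,0.011,-0.086,0,0,0,0.5],[0.5,0.016,-0.103,0,0,0,0.6],[0.5,0.028,-0.137,0,0,0,0.8],[0.5,0.028,-0.137,0,0,0,0.8]]}}

```text
time: 5.12
tool_pos: [0.433, 0.1689, 0.0466]
tool_rot: [-0.001, 1.0, -0.001, 0.003]
contact_force: [-0.6, -0.3, 0.5]
gripper_width: 0.506
```

>>> {"op": "carry_out", "data": {"moves": [[0.5,0,0,0,0,0,0],[0.5,0,0,-0.1,0,0,0],[0.5,0,0,-0.2,0,0,0],[0.5,0,0,-0.2,0,0,0],[0.5,0,0,-0.2,0,0,0]]}}

```text
time: 5.53
tool_pos: [0.4337, 0.1675, 0.1279]
tool_rot: [-0.001, 1.0, 0.0, 0.004]
contact_force: [0.3, -0.1, -0.6]
gripper_width: 0.505
```

```bash
python3 -c "
from h import *
tell()
row(o-.026*ex,.12,yaw);row(o-.026*ex,.011,yaw)
im=manip.grab_frame('scene')[...,::-1];cv2.imwrite('pics/s3.png',cv2.resize(im[170:330,230:410],None,fx=3.3,fy=3.3))"
```

```text
t 5.53 ext [-0.2039  0.1122  0.1279] head-yaw -0.225 F [ 0.3 -0.1 -0.6] w 0.505
[0.496, 0.174, 0.024, -0.001, -0.017, -0.451]
[0.494, 0.175, 0.296, -0.001, -0.017, -0.451]
```

View pics/s3.png

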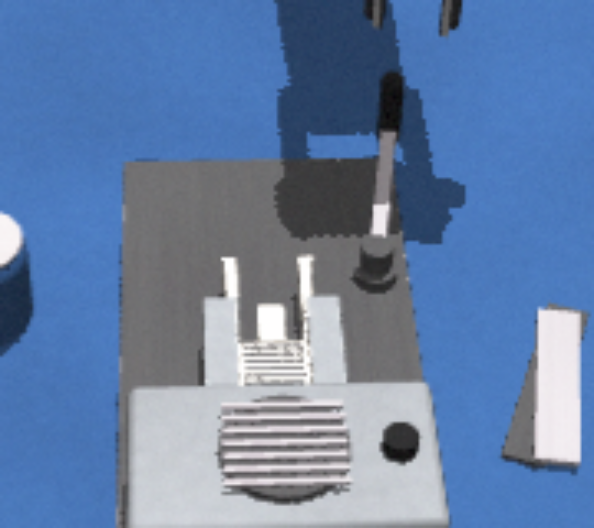

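The lever now stands out past the mouth, post top at crop (392,78). I check its angle numerically while moving over the tabs with the fingers opened.

>>> {"op": "carry_out", "data": {"moves": [[0.95,0.496,0.174,0.024,0,-0.017,-0.45],[0.95,0.496,0.174,0.024,0,-0.017,-0.45],[0.95,0.496,0.174,0.024,0,-0.017,-0.45],[0.95,0.496,0.174,0.024,0,-0.017,-0.45],[0.95,0.496,0.174,0.024,0,-0.017,-0.45],[0.95,0.496,0.174,0.024,0,-0.017,-0.45],[0.95,0.496,0.174,0.024,0,-0.017,-0.45],[0.95,0.496,0.174,0.024,0,-0.017,-0.45]]}}

```text
time: 6.25
tool_pos: [0.6277, 0.0973, 0.1118]
tool_rot: [-0.0, 0.994, 0.112, -0.006]
contact_force: [0.0, 0.6, -0.9]
gripper_width: 0.95
```

```bash
python3 -c "
from h import *
tell();v=cast('scene',[[348.8,193.6]],.08)[0,:2]-(o-.066*ex+.08*ey);print('lever',np.arctan2(-(v@ex),-(v@ey)),np.linalg.norm(v))
row(o-.026*ex,.06,yaw);row(o-.026*ex,.012,yaw)
im=manip.grab_frame('scene')[...,::-1];cv2.imwrite('pics/s4.png',cv2.resize(im[150:310,230:410],None,fx=3.3,fy=3.3))"
```

```text
t 6.25 ext [-0.0305  0.0003  0.1118] head-yaw -0.002 F [ 0.   0.6 -0.9] w 0.95
lever 1.7228198915823518 0.13765059603938395
[0.013, 0.001, 0.129, -0.004, 0.024, -0.004]
[0.014, 0.001, 0.249, -0.004, 0.024, -0.004]
```

View pics/s4.png

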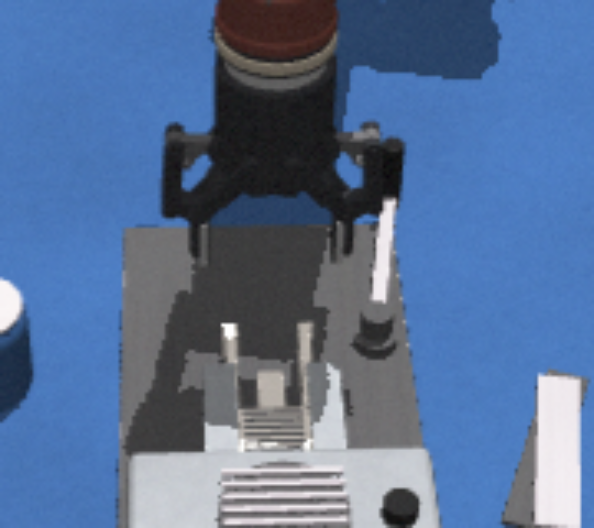

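The lever is at 1.72 rad. The fingers (crop x 200 and 342) are centred over the tabs (230 and 306). I descend.

>>> {"op": "carry_out", "data": {"moves": [[0.95,0.009,0.001,0.08,0,0.02,0],[0.95,0.009,0.001,0.15,0,0.02,0],[0.95,0.009,0.001,0.2,0,0.02,0],[0.95,0.009,0.001,0.247,0,0.02,0],[0.95,0.009,0.001,0.247,0,0.02,0],[0.95,0.009,0.001,0.247,0,0.02,0]]}}

```text
time: 6.8
tool_pos: [0.6297, 0.0986, 0.0142]
tool_rot: [-0.001, 0.994, 0.112, -0.001]
contact_force: [-0.4, -0.4, 0.4]
gripper_width: 0.948
```

```bash
python3 -c "
from h import *
tell();row(o-.027*ex,.012,yaw)"
```

```text
t 6.80 ext [-0.0283  0.0012  0.0142] head-yaw -0.001 F [-0.4 -0.4  0.4] w 0.948
[0.003, 0.003, 0.005, -0.003, 0.002, -0.002]
```

>>> {"op": "carry_out", "data": {"moves": [[0.75,0,0.003,0,0,0,0],[0.65,0,0.003,0,0,0,0],[0.58,0,0.003,0,0,0,0],[0.52,0,0.003,0,0,0,0],[0.49,0,0.003,0,0,0,0],[0.49,0,0.003,0,0,0,0],[0.49,0,0.003,0,0,0,0],[0.49,0,0.003,0,0,0,0]]}}

```text
time: 7.47
tool_pos: [0.6338, 0.097, 0.018]
tool_rot: [-0.0, 0.994, 0.112, 0.003]
contact_force: [-2.0, 0.5, 7.6]
gripper_width: 0.491
```

```bash
python3 -c "
from h import *
tell();row(o-.168*ex,.0135,yaw);row(o-.07*ex,.0135,yaw)"
```

```text
t 7.47 ext [-0.0247 -0.0013  0.018 ] head-yaw -0.002 F [-2.   0.5  7.6] w 0.491
[-0.358, -0.003, 0.009, -0.001, -0.01, -0.004]
[-0.113, -0.003, 0.011, -0.001, -0.01, -0.004]
```

Width 0.491 (about 42 mm) means both tabs are in roughly 10 mm. I relieve the slight downward press and start pulling.

>>> {"op": "carry_out", "data": {"moves": [[0.47,0,0,-0.006,0,0,0],[0.47,-0.02,0,-0.006,0,0,0],[0.47,-0.04,0,-0.006,0,0,0],[0.47,-0.06,0,-0.006,0,0,0],[0.47,-0.08,0,-0.006,0,0,0],[0.47,-0.1,0,-0.006,0,0,0],[0.47,-0.1,0,-0.006,0,0,0]]}}

```text
time: 8.05
tool_pos: [0.5918, 0.0876, 0.0179]
tool_rot: [-0.0, 0.994, 0.112, 0.0]
contact_force: [-1.5, 0.6, 7.9]
gripper_width: 0.473
```

```bash
python3 -c "
from h import *
tell();row(o-.168*ex,.0135,yaw)
im=manip.grab_frame('scene')[...,::-1];cv2.imwrite('pics/s5.png',cv2.resize(im[150:310,230:410],None,fx=3.3,fy=3.3))"
```

```text
t 8.05 ext [-0.0677 -0.001   0.0179] head-yaw -0.002 F [-1.5  0.6  7.9] w 0.473
[-0.251, -0.002, 0.011, -0.002, -0.002, -0.004]
```

View pics/s5.png

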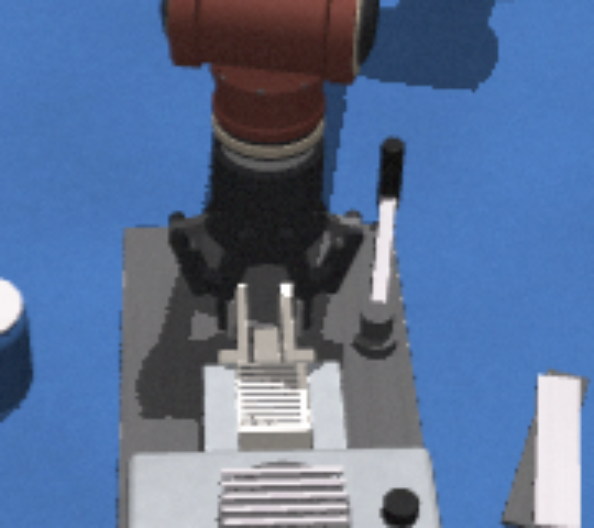

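The cartridge is sliding, both tabs are pinched, and its front is out of the mouth. I continue pulling.

>>> {"op": "carry_out", "data": {"moves": [[0.47,-0.035,0,-0.004,0,0,0],[0.47,-0.07,0,-0.004,0,0,0],[0.47,-0.105,0,-0.004,0,0,0],[0.47,-0.14,0,-0.004,0,0,0],[0.47,-0.175,0,-0.004,0,0,0],[0.47,-0.21,0,-0.004,0,0,0],[0.47,-0.245,0,-0.004,0,0,0],[0.47,-0.245,0,-0.004,0,0,0]]}}

```text
time: 8.77
tool_pos: [0.494, 0.0658, 0.0177]
tool_rot: [-0.001, 0.994, 0.112, -0.002]
contact_force: [-5.2, -0.8, 4.2]
gripper_width: 0.471
```

```bash
python3 -c "
from h import *
tell()
im=manip.grab_frame('scene')[...,::-1];cv2.imwrite('pics/s6.png',cv2.resize(im[150:310,230:410],None,fx=3.3,fy=3.3))"
```

```text
t 8.77 ext [-0.1679 -0.0004  0.0177] head-yaw -0.002 F [-5.2 -0.8  4.2] w 0.471
```

View pics/s6.png

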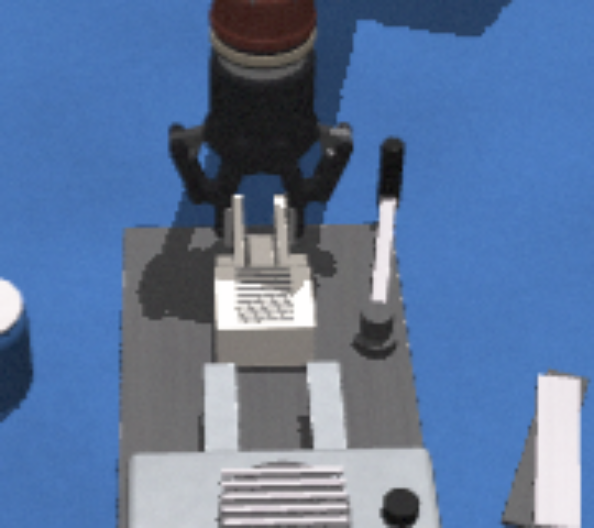

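The body is out of the slot, its rear bottom edge at crop (265,366), and the lever is untouched. I check the position before letting go.

```bash
python3 -c "
from h import *
for z,u in((.006,(265,366)),(.046,(265,331)),(.046,(217,331)),(.046,(316,329))):
  d=cast('scene',[[u[0]/3.3+230,u[1]/3.3+150]],z)[0,:2]-o;print(z,np.round([d@ex,d@ey],4))"
```

```text
0.006 [-0.041 -0.001]
0.046 [-0.0359 -0.0019]
0.046 [-0.0367 -0.0355]
0.046 [-0.037  0.034]
```

The rear face is at x ≈ -0.038, so the origin is at about -0.088 and y ≈ -0.001. I let go slowly, then lift.

>>> {"op": "carry_out", "data": {"moves": [[0.55,0,0,0,0,0,0],[0.65,0,0,0,0,0,0],[0.75,0,0,0,0,0,0],[0.85,0,0,0,0,0,0],[0.92,0,0,0,0,0,0],[0.92,0,0,0,0,0,0],[0.92,0,0,0,0,0,0]]}}

```text
time: 9.4
tool_pos: [0.4978, 0.0663, 0.0188]
tool_rot: [-0.001, 0.994, 0.112, 0.001]
contact_force: [0.6, 0.5, -0.1]
gripper_width: 0.922
```

>>> {"op": "carry_out", "data": {"moves": [[0.92,0,0,-0.04,0,0,0],[0.92,0,0,-0.1,0,0,0],[0.92,0,0,-0.18,0,0,0],[0.92,0,0,-0.26,0,0,0],[0.92,0,0,-0.34,0,0,0],[0.92,0,0,-0.34,0,0,0],[0.92,0,0,-0.34,0,0,0],[0.92,0,0,-0.34,0,0,0]]}}

```text
time: 10.07
tool_pos: [0.497, 0.0661, 0.1542]
tool_rot: [-0.001, 0.994, 0.112, 0.001]
contact_force: [-0.9, 0.1, -0.3]
gripper_width: 0.92
```

```bash
python3 -c "
from h import *
tell()
im=manip.grab_frame('scene')[...,::-1];cv2.imwrite('pics/s7f.png',im);cv2.imwrite('pics/s7.png',cv2.resize(im[150:330,150:490],None,fx=2.3,fy=2.3))"
```

```text
t 10.07 ext [-0.1649 -0.0008  0.1542] head-yaw -0.002 F [-0.9  0.1 -0.3] w 0.92
```

View pics/s7.png

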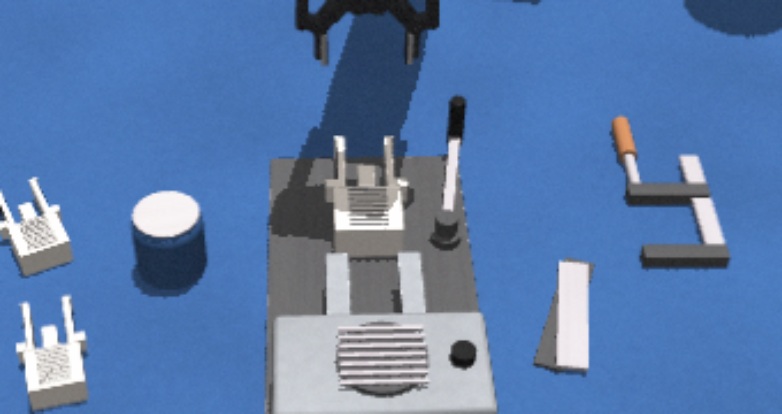

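The cartridge lies flat in front of the mouth with its tabs sprung out (crop 340 and 389), the lever is open, the bystanders are in place and the gripper is clear. I hand in.

```bash
python3 -c "
from plant import manip
print(manip.job_done())"
```

```text
the job is handed in; nothing more can be done
None
```

The spent filter is out of the slot and lying flat on the base plate, and I handed the job in at about 10 s; the hand-in reports no verdict.

- **Lever:** I straddled the post with a half-open gripper and swung it from about 0.20 rad to about 1.72 rad. In the last picture it was still in that position.
- **Cartridge:** I pinched both tabs in by about 10 mm, judged from the gripper opening. I then slid the cartridge about 140 mm straight out along the plate, let go, and lifted the gripper clear.
- **Last checks:** Just before release, the picture put the cartridge's origin about 88 mm in front of the mouth and about 1 mm off the centre line. The final picture shows it flat with both tabs sprung out. The tin, bars and clamp look undisturbed, by eye only. The gripper is clear at z = 0.15 m with no contact force.
- **Disagreement:** While pinching and pulling, the gripper pressed down with up to about 8 N, and the tool sat about 4 mm higher than commanded. It did no visible harm.

I viewed 10 pictures.

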